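Batch-code the wooden chocks

TASK

Batch-code the two or three wooden chocks: slide the coder's hood fully open (away from you), stand all the chocks upright in one row in its bay, then squeeze and let go of the trigger again and again until the jaw has walked up and holds them tight, its sprung pad pressed in. Slide the hood fully shut over the clamped chocks and leave it shut for three seconds, open it fully again with the chocks still clamped, and then press the release tab right down so that the jaw springs all the way back. Then put every chock in the plywood tray, slide the hood fully shut again, and leave the jars, tape roll, lid, stapler and pen where they are.

Things in the scene. Friction and masses are not known exactly. Their poses are not given: they have to be found in the camera images.
- bay (a point): Centre of the top of the coder's aluminium bed, 12 mm above the table. Its frame is the 'bay frame': x away from the robot, y along the clamp towards the fixed jaw, z up. The coder is fixed, elsewhere and turned a little each time. Bay: 150 mm in x; 127 mm in y (-61 to +66) with the jaw open. Jaw tops 58 mm, rails of the hood (along x, at y = +85 and -108 mm) 67 mm above the table.
- fixed_jaw (a point): Middle of the fixed jaw's clamping face (90 mm wide in x, 37 mm above the table); the chocks are pressed against it.
- moving_jaw (a point): Middle of the face of the moving jaw's rubber pad (56 mm wide in x, 36 mm high), 37 mm above the table. Walks towards +y of the bay frame.
- clamp_jaw (a joint): Travel of the moving jaw in m: 0 = fully open, up to 0.080. A spring of 3 to 4 N pulls it open; a ratchet of 12 mm pitch holds it wherever it has been walked to.
- jaw_pad (a joint): How far the sprung rubber pad is pressed into the moving jaw, in m: 0 = free, 0.014 = fully in; 2 N at the start, 0.5 N more per mm. Over 0.0025 with the trigger let go means the clamp is tight.
- trigger (a joint): Travel of the sprung trigger in m: 0 = let go, 0.014 = fully squeezed towards the fixed grip (2 to 5 N, up to 16 N while the pad is being pressed in). One full squeeze (over 13 mm) walks the jaw one click of 12 mm; a shorter one does not hold. It must come back to 0 before the next.
- squeeze_point (a point): Where to squeeze, closing along bay y, from above: bay y = -173 mm, 108 mm above the table. Outer face of the fixed grip: 15 mm to +y of it; outer face of the trigger: 29 mm to -y when let go, 15 mm when squeezed. Both are black upright bars 28 mm wide in x, top 130 mm above the table; 70 mm above the table and higher all is free beyond their outer faces.
- trigger_face (a point): Middle of the trigger's outer (-y) face, moves with it.
- tab_top (a point): Centre of the top of the release tab, ribbed steel, 26 x 24 mm, 93 mm above the table, at bay y = -242 mm, 40 mm behind the trigger. Press it straight down 10 mm (1 N at first, 3 to 5 N fully down, up to 12 N if pressed fast while clamped). It lets the jaw go only when it is more than 8 mm down; the jaw then takes up to 1 s to spring open.
- release_tab (a joint): Travel of the release tab in m: 0 = up, 0.010 = fully down; springs back.
- hood_handle (a point): Centre of the hood's black bar handle: 12 mm thick in bay x, 60 mm long in bay y, 75 to 103 mm above the table (this point 90 mm). The hood (clear window in a white frame, 144 x 209 mm, top 75 mm above the table, two 16 mm high grey code heads near its far edge) moves with it along bay x. Shut, the handle is over the middle of the bay.
- hood (a joint): Travel of the hood in m: 0 = shut over the bay, 0.195 = fully open, behind the bay; slides with about 2 N and stays where it is left.
- tray: Open plywood tray, 220 x 150 mm and 28 mm high, walls and floor 4 mm; fixed. Origin: centre of the underside; x along its length, z up.
- chock_a_mid (a point): Centre (20 mm above the underside) of a bridge-shaped light wooden chock: 50 mm long in its x, 30 mm wide in its y, 40 mm high, with a 20 mm wide, 12 mm high notch through the underside; about 70 g. Pinch it across its 50 mm length; in the bay it stands with its x along the bay's x, so that the jaws press on its 50 mm wide faces. None if absent this time.
- chock_b_mid (a point): Centre (20 mm above the underside) of a bridge-shaped light wooden chock: 50 mm long in its x, 30 mm wide in its y, 40 mm high, with a 20 mm wide, 12 mm high notch through the underside; about 70 g. Pinch it across its 50 mm length; in the bay it stands with its x along the bay's x, so that the jaws press on its 50 mm wide faces. None if absent this time.
- chock_c_mid (a point): Centre (20 mm above the underside) of a bridge-shaped light wooden chock: 50 mm long in its x, 30 mm wide in its y, 40 mm high, with a 20 mm wide, 12 mm high notch through the underside; about 70 g. Pinch it across its 50 mm length; in the bay it stands with its x along the bay's x, so that the jaws press on its 50 mm wide faces. None if absent this time.
- jar_near_at (a point): full glass jar, 69 mm across, 112 mm high, bystander; centre of its underside.
- jar_far_at (a point): another such jar, bystander; centre of its underside.
- roll_at (a point): brown tape roll, 66 mm across, 48 mm high, bystander; centre of its underside.
- spare_lid_at (a point): loose jar lid, 65 mm across, 16 mm high, bystander; centre of its underside.
- desk_stapler_at (a point): stapler, 137 x 32 x 44 mm, bystander; centre of its underside.
- pen_at (a point): black and white felt marker, 130 mm long, 17 mm thick, bystander; centre of its underside.
Things that resemble listed ones, but are neither listed nor needed, are in the scene too. Leave any blue look-alike of the part that bears chock_c_mid alone.

How it is judged:
By the outcome, as a careful person would: the job done as asked, in the order asked, and still so for the second after the job is handed in, with the robot touching nothing.
Of chock_a, chock_b, chock_c only 2 to 3 are there at a start; the rules pass over those that are not, and their reading is None.
At some moment in a run one of chock_a, chock_b, chock_c may be knocked a few centimetres aside while the robot is not near it.
Once in a run the grip may slacken for a moment while it holds something.
It also fails if it takes over 210 s, if anything falls off the work surface, if the arm or the gripper's body presses on something with over 40 N, if the wrist force passes 120 N, or if a joint passes its speed limit or range.

ROBOT

A 7-joint arm with a two-finger parallel gripper is mounted at the origin on a cart in front of the work surface, level with it; the furniture and walls round the work are solid. World frame = base frame: x ahead of the robot, y to its left, z up, the work surface at z = 0. Lengths are in m, angles in rad, forces in N, time in s.
With the tool pointing down it reaches from about 0.35 to 0.9 m from the base axis. Payload 19.9 kg.
Tool frame: the origin (TCP) lies between the finger pads; the fingertips stand 19 mm ahead of it and the grasp point (between the pads) is the TCP; z points along the fingers, y is the line along which they close (so a half turn about z gives the same grasp; the last joint's range is limited). The gripper opens to 94 mm and grips with 3 to 60 N. Pads are 16 mm wide; open, the fingers measure 119 mm over their backs; the gripper's body (75 mm by 177 mm) begins 78 mm behind the grasp point.
Start: joints at [1.06, 0.417, -0.01, 1.614, 0.005, 1.111, -0.053], TCP at [0.283, -0.557, 0.224] pointing down, gripper open.
Joint ranges: [-2.81, 2.81], [-0.39, 2.02], [-1.27, 1.25], [0.06, 2.57], [-1.19, 4.33], [0.19, 2], [-2.82, 2.82]. Speed limits (rad/s): [1.89, 1.89, 2.39, 2.39, 3.01, 3.01, 3.01].

INTERFACE

Orientations are given as a unit quaternion [w, x, y, z].
In Python, from rig import manip, read_camera, camera_params, models gives the robot as it stands.
- The arm moves only by the shell command python3 -m inch 'ROWS' [OPENING] [FORCE]. ROWS is JSON, a list of rows, each a list of 2 entries, a list of its own where there are three numbers: the shift along the tool's x, y, z in mm, then the turn about the tool's z in rad. In form: [[[tx, ty, tz], turn], ...]. A call has 1 to 20 rows; each row shifts and turns the commanded pose from where the row before left it, along the tool's axes as they then stand; what a row does not reach is not made up. A row lasts 1/8 s, in which the tool goes at most 62.5 mm and 10.7 degrees, less where a joint would pass 70% of its speed; a pose out of reach is approached as far as the arm can. A call is refused whole if a number of a shift passes 62.5 or a number of a turn 0.188, either way. A call with a gripper value outside its range is refused whole. OPENING is the opening, from 0 (shut) to 1 (fully open), set as the call begins (- or left out, the last holds). The fingers move at their own pace and stop on an object; FORCE is the grip in N (left out, the last holds). Time passes only in rows, so rows that do not move let the fingers close. It gives the time, the measured TCP pose, the force, the opening and the grip force at its end, in the units of the state.
- manip.get_state(): the state, without advancing time (a new reading comes with each control period).
- read_camera(name): name is "side" or "top" or "wrist"; returns (picture, depth): 400x640x3 uint8, red, green, blue; 400x640 float32, m along the optical axis (not along the pixel's ray), 0 where there is no reading.
- camera_params(name): a dict with "intrinsics" (3x3 intrinsics, pixels), "R" (3x3) and "t" (3): a world point X has camera coordinates R X + t. Camera axes: x right, y down, z forward; pixel columns grow to the right and rows downward; lengths in m; the calibration is good to about 2 mm. A picture is of the moment at which its call begins: read the wrist's pose just before it. camera_params takes no time and is no camera call; for the wrist camera it gives the pose at the moment of the call.
- manip.finish_job(): hands the job in; it is judged then, once.
Trained networks look in the newest picture that a camera, given by its name, has taken for a name from the list of things; names that differ only in an ending like _2 or _b are one class to them, and where a whole thing is asked for, a point or a joint stands for the part that bears it (a point fixed in the world has none). Each returns a list of dicts, best first, with "score" (0 to 1); they miss things now and then, are a little off and sometimes report something else, mostly with a low value. They report only what shows in the picture. A call takes as long as a camera call. They do not tell look-alikes from the thing itself.
- models.recognise(camera, query): "centre" ([x, y, z] in m, in world coordinates, good to about 4 mm: the middle of the surface that is visible of it).
- models.regions_of(camera, query): "region" (400x640 bool, what is visible of it).
The state is a dict: "t": time; "qpos": joint angles; "joint_vel": joint speeds; "effort": joint torques, N m; "position": TCP position; "tcp_rot": TCP orientation; "force": force on the tool from outside, world axes, zero at the start; "moment": the same for the moment, N m; "finger_gap": finger opening in m; "grasp_force": force on a finger pad.
Only numpy, scipy, OpenCV 4.12 (cv2) and the standard library are available. Lean on these libraries where they do the work, as an engineer would, in place of code of your own. Each camera call takes 0.05 s, during which the arm holds its last target. There are 200 camera calls.

## Working session

There is one attempt and no reset: what is moved stays moved. The work goes in short steps, Python scripts to look and compute and a shell command to move; the robot and the scene stay as the last step left them, time stands still between calls to the robot, and variables do not carry over. Pictures are saved under pics/ and viewed, at most 14 in all, crops included, and the job is handed in when it is done.

```bash
ls; mkdir -p pics
cat > h.py <<'E'
import numpy as np, cv2
from rig import manip, read_camera, camera_params, models
def snap(n,f=None):
    P=camera_params(n); im,d=read_camera(n)
    if f: cv2.imwrite('pics/'+f,im[:,:,::-1])
    return im,d,P
def unproj(P,u,v,z):
    K=P['intrinsics'];c=np.array([(u-K[0][2])/K[0][0]*z,(v-K[1][2])/K[1][1]*z,z])
    return np.array(P['R']).T@(c-np.array(P['t']))
def cloud(P,d):
    K=np.array(P['intrinsics']);v,u=np.mgrid[0:400,0:640]
    c=np.stack([(u-K[0,2])/K[0,0]*d,(v-K[1,2])/K[1,1]*d,d],-1)
    return (c-np.array(P['t']))@np.array(P['R'])
def proj(P,X):
    K=np.array(P['intrinsics']);c=np.array(P['R'])@np.array(X)+np.array(P['t']);q=K@c;return q[:2]/q[2]
E
python3 - <<'E'
from h import *
for n in('top','side'):
    im,d,P=snap(n,n+'0.png')
    for q in ['chock_a_mid','hood_handle','tab_top','trigger_face','fixed_jaw','moving_jaw','tray','squeeze_point']:
        try: print(n,q,[(np.round(r['centre'],3).tolist(),round(r['score'],2),proj(P,r['centre']).astype(int).tolist()) for r in models.recognise(n,q)])
        except Exception as e: print(n,q,e)
print(manip.get_state())
E
```

```text
pics
top chock_a_mid []
top hood_handle [([0.496, 0.1, 0.074], 0.56, [313, 213])]
top tab_top [([0.478, -0.131, 0.088], 0.42, [389, 217])]
top trigger_face [([0.475, -0.085, 0.105], 0.64, [374, 218]), ([0.582, 0.303, 0.041], 0.4, [249, 189])]
top fixed_jaw [([0.483, 0.072, 0.068], 0.69, [322, 217])]
top moving_jaw [([0.481, -0.114, 0.04], 0.59, [381, 217]), ([0.36, -0.105, 0.016], 0.48, [379, 255])]
top tray [([0.535, -0.367, 0.0], 0.71, [457, 199])]
top squeeze_point [([0.479, 0.071, 0.073], 0.98, [323, 219])]
side chock_a_mid []
side hood_handle [([0.492, 0.113, 0.072], 0.88, [320, 221]), ([0.694, -0.216, 0.077], 0.44, [305, 152])]
side tab_top [([0.467, -0.122, 0.075], 0.53, [357, 181])]
side trigger_face [([0.467, -0.082, 0.112], 0.57, [353, 177])]
side fixed_jaw [([0.473, 0.12, 0.067], 0.58, [325, 225])]
side moving_jaw [([0.692, -0.215, 0.079], 0.62, [305, 152])]
side tray [([0.537, -0.367, 0.003], 0.58, [360, 160])]
side squeeze_point [([0.476, 0.116, 0.064], 0.73, [325, 225])]
{'t': 0.9, 'qpos': array([ 1.05951409,  0.41739423, -0.0103008 ,  1.61357739,  0.00469134,
        1.11072429, -0.05301472]), 'joint_vel': array([ 9.54222787e-05,  1.48899092e-04,  1.23163691e-03, -1.11673738e-03,
       -7.28074858e-04,  1.85088260e-04, -1.17127165e-03]), 'effort': array([ 3.61783814e-04, -8.50997972e+01,  6.37575556e-01, -4.26283479e+01,
       -4.88077663e-02,  1.36031496e-02, -1.00717687e-04]), 'position': array([ 0.28293089, -0.55727575,  0.22443821]), 'tcp_rot': array([-3.40705815e-05,  9.72541414e-01,  2.32729877e-01, -2.45321660e-05]), 'force': array([-0.24610019, -0.13928885,  0.67615694]), 'moment': array([-0.01180427,  0.02892999,  0.07860625]), 'grasp_force': 0.0, 'finger_gap': 0.09374245546667072}
```

View pics/top0.png

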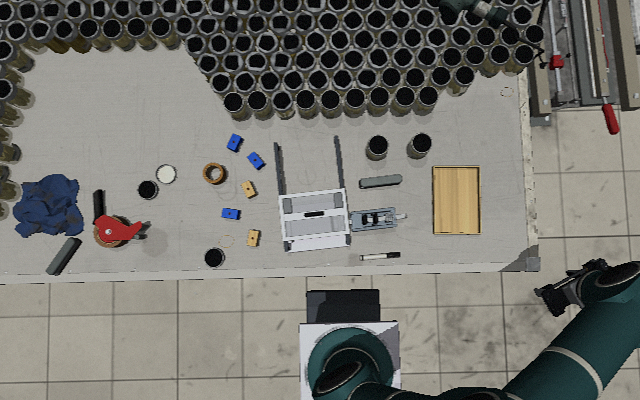

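View pics/side0.png

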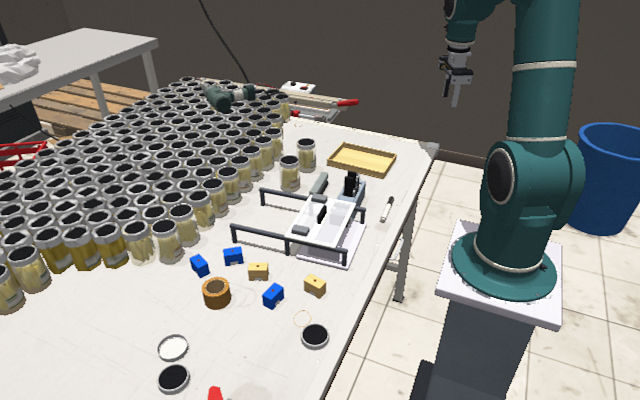

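The top view shows two light wooden chocks at (250,189) and (253,237). The blue blocks at (235,142), (256,160) and (231,213) are look-alikes. The coder is at about (314,215), the trigger at (374,218), the tab at (400,216) and the tray at (456,200). Next I measure these.

```bash
cat > m.py <<'E'
from h import *
for n in('top','side'):
    im,d,P=snap(n); X=cloud(P,d); hsv=cv2.cvtColor(im,cv2.COLOR_RGB2HSV)
    ok=d>0
    print(n)
    # wood chocks
    m=(hsv[...,0]>10)&(hsv[...,0]<28)&(hsv[...,1]>70)&(hsv[...,2]>120)&ok&(X[...,2]>0.03)&(X[...,2]<0.046)&(X[...,0]>.25)&(X[...,0]<.8)&(abs(X[...,1])<.45)
    k,l,s,c=cv2.connectedComponentsWithStats(m.astype(np.uint8))
    for i in range(1,k):
        if s[i,4]>20:
            p=X[l==i]; r=cv2.minAreaRect((p[:,:2]*1000).astype(np.float32)); print('chock',s[i,4],c[i].round(),p.mean(0).round(3),r)
    b=ok&(X[...,0]>.25)&(X[...,0]<.75)&(X[...,1]>-.2)&(X[...,1]<.25)
    for nm,lo,hi in(('hood top',.066,.082),('handle',.09,.107),('grips',.118,.14),('tab',.085,.1)):
        m=b&(X[...,2]>lo)&(X[...,2]<hi); k,l,s,c=cv2.connectedComponentsWithStats(m.astype(np.uint8))
        for i in range(1,k):
            if s[i,4]>8:
                p=X[l==i]; r=cv2.minAreaRect((p[:,:2]*1000).astype(np.float32)); print(nm,s[i,4],c[i].round(),np.median(p,0).round(3),np.round(r[0]),np.round(r[1]),round(r[2],1))
    g=models.regions_of(n,'tray')
    if g:
        p=X[g[0]['region']&ok&(abs(X[...,2])<.05)]; print('tray',p.mean(0),cv2.minAreaRect((p[:,:2]*1000).astype(np.float32)))
E
python3 m.py
python3 - <<'E'
from h import *
im,d,P=snap('top')
c=im[120:280,215:415]; cv2.imwrite('pics/crop1.png',cv2.resize(c,None,fx=4,fy=3.75,interpolation=cv2.INTER_CUBIC)[:,:,::-1])
E
```

```text
top
chock 129 [248. 188.] [0.585 0.31  0.04 ] ((584.87646484375, 310.4791259765625), (48.947086334228516, 28.948623657226562), 23.552032470703125)
chock 134 [252. 238.] [0.426 0.297 0.04 ] ((426.5267639160156, 297.58074951171875), (28.695148468017578, 48.332401275634766), 78.09223175048828)
hood top 13 [336. 139.] [0.73  0.024 0.068] [732.  23.] [ 9. 16.] 88.6
hood top 90 [277. 159.] [0.67  0.212 0.068] [667. 211.] [118.  12.] 4.9
hood top 2920 [315. 214.] [0.488 0.096 0.074] [550. 105.] [319. 209.] 5.1
hood top 15 [371. 155.] [ 0.675 -0.083  0.074] [676. -84.] [38.  6.] 52.7
hood top 9 [382. 156.] [ 0.67  -0.117  0.08 ] [ 672. -119.] [ 3. 26.] 25.6
hood top 22 [280. 183.] [0.597 0.204 0.067] [599. 205.] [10. 26.] 89.1
hood top 22 [374. 219.] [ 0.473 -0.083  0.074] [476. -86.] [37. 11.] 9.3
handle 29 [378. 153.] [ 0.675 -0.099  0.105] [ 678. -105.] [26. 22.] 83.3
handle 9 [371. 153.] [ 0.678 -0.084  0.101] [679. -83.] [14.  6.] 49.6
handle 78 [338. 200.] [0.535 0.023 0.093] [536.  23.] [44. 25.] 4.7
handle 90 [287. 205.] [0.523 0.18  0.093] [523. 180.] [44. 25.] 4.4
handle 70 [314. 2
[... 2238 characters left out ...]
45. 25.] 5.1
grips 84 [350. 175.] [ 0.474 -0.079  0.126] [474. -68.] [26. 48.] 5.6
tab 85 [289. 168.] [ 0.685 -0.077  0.092] [692. -84.] [63. 32.] 26.5
tab 18 [357. 175.] [ 0.471 -0.129  0.092] [ 472. -130.] [10. 21.] 3.5
tab 9 [354. 182.] [ 0.465 -0.086  0.093] [466. -86.] [6. 9.] 15.5
tab 37 [348. 188.] [ 0.47  -0.049  0.093] [471. -48.] [25. 11.] 20.1
tab 97 [318. 197.] [0.536 0.028 0.091] [536.  24.] [44. 31.] 6.2
tab 42 [321. 216.] [0.491 0.119 0.093] [491. 106.] [57. 12.] 82.6
tab 127 [300. 229.] [0.522 0.185 0.091] [524. 182.] [47. 29.] 3.4
tray [ 0.53410661 -0.36099725  0.0105049 ] ((544.9405517578125, -357.27667236328125), (161.62600708007812, 245.21775817871094), 88.33181762695312)
```

View pics/crop1.png

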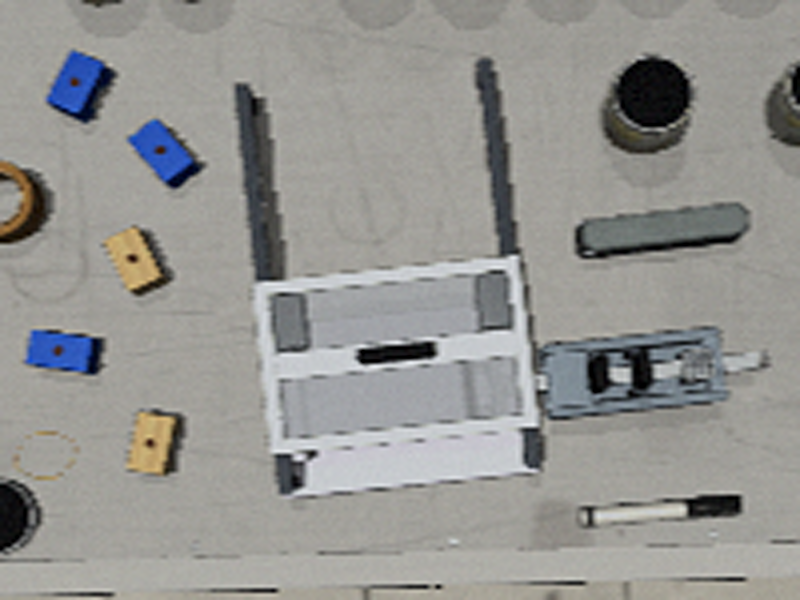

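Two light wooden chocks are confirmed in the crop, at (135,258) and (153,442). The blue ones at (80,85), (163,152) and (62,350) are look-alikes and stay. The rails put the coder yaw at about 5°, and the clamp line puts the bay at about (0.458, 0.109). So the hood starts about 36 mm open. Next is a move planner, then off to the handle.

```bash
cat > go.py <<'E'
# usage: go.py w X Y Z TH | go.py b bx by Z TH   (mm, deg): turn first, then shift in the turned frame
import sys, json; from h import *
B=json.load(open('bay.json'))
def rot(a): a=np.radians(a); return np.array([[np.cos(a),-np.sin(a)],[np.sin(a),np.cos(a)]])
s=manip.get_state(); p=s['position']*1000; q=s['tcp_rot']; th=np.degrees(2*np.arctan2(q[2],q[1])); 
print('t',round(s['t'],1),'now',p.round(1),'th',round(th,1),'bay',(rot(B[2]).T@(p[:2]-B[:2])).round(1),'gap',round(s['finger_gap']*1000,1),'F',s['force'].round(1),'q',s['qpos'].round(2))
if len(sys.argv)>2:
    a=[float(v) for v in sys.argv[2:]]
    xy=np.array(a[:2])
    if sys.argv[1]=='b': xy=rot(B[2])@xy+B[:2]
    T=a[3] if len(a)>3 else th
    dt=(T-th+180)%360-180; d=rot(T).T@(xy-p[:2])
    print('turn rad',round(-np.radians(dt),3),' shift mm',round(d[0],1),round(-d[1],1),round(p[2]-a[2],1))
E
echo '[458,109,5]' > bay.json; python3 go.py w 495 101 200 95
```

```text
t 1.1 now [ 282.9 -557.3  224.5] th 26.9 bay [-232.5 -648.5] gap 94.2 F [0.  0.1 0. ] q [ 1.06  0.42 -0.01  1.61  0.    1.11 -0.05]
turn rad -1.188  shift mm 637.3 268.6 24.5
```

```bash
python3 -m inch '[[[0,0,0],-0.17],[[0,0,0],-0.17],[[0,0,0],-0.17],[[0,0,0],-0.17],[[0,0,0],-0.17],[[0,0,0],-0.17],[[0,0,0],-0.17],[[49,20.5,0],0],[[49,20.5,0],0],[[49,20.5,0],0],[[49,20.5,0],0],[[49,20.5,0],0],[[49,20.5,0],0],[[49,20.5,0],0],[[49,20.5,0],0],[[49,20.5,0],0],[[49,20.5,0],0],[[49,20.5,0],0],[[49,20.5,0],0],[[49,20.5,0],0]]' 0.6 30
python3 - <<'E'
from h import *
im,d,P=snap('wrist','w1.png'); X=cloud(P,d)
ok=(d>0)
for nm,lo,hi in(('handle',.097,.107),('grips',.122,.14),('tab',.088,.098)):
    m=ok&(X[...,2]>lo)&(X[...,2]<hi); k,l,s,c=cv2.connectedComponentsWithStats(m.astype(np.uint8))
    for i in range(1,k):
        if s[i,4]>150:
            p=X[l==i]; r=cv2.minAreaRect((p[:,:2]*1000).astype(np.float32)); print(nm,s[i,4],c[i].round(),np.median(p,0).round(3),np.round(r[0],1),np.round(r[1],1),round(r[2],1))
E
python3 go.py w 495 101 98 95
```

```text
t: 3.65
position: [0.4922, 0.1024, 0.2247]
tcp_rot: [0.0, 0.675, 0.738, 0.0]
force: [1.0, -1.5, 0.2]
finger_gap: 0.0566
grasp_force: 0.0
handle 773 [320. 194.] [0.496 0.103 0.103] [495.7 101.9] [11.6 58.2] 5.4
handle 269 [631. 272.] [0.816 0.049 0.101] [817.6  50.2] [29.8  5.5] 75.8
grips 313 [285. 349.] [ 0.475 -0.05   0.13 ] [474.2 -51.9] [27.1 12.8] 3.7
grips 343 [285. 375.] [ 0.477 -0.083  0.129] [477.1 -84.7] [27.6  9.6] 5.3
tab 1485 [359. 108.] [0.524 0.183 0.092] [524.1 182.7] [45.9 25.6] 5.1
tab 355 [626. 264.] [0.818 0.052 0.092] [820.3  53.3] [37.   9.1] 69.4
tab 828 [349. 265.] [0.533 0.026 0.092] [535.1  25.6] [41.3 25.9] 5.0
t 3.7 now [492.9 109.  225. ] th 95.4 bay [34.8 -3. ] gap 56.6 F [-5.7  5.4 -1.6] q [ 0.34  0.27 -0.72  1.89  0.2   1.06 -0.36]
turn rad 0.007  shift mm -8.2 1.4 127.0
```

View pics/w1.png

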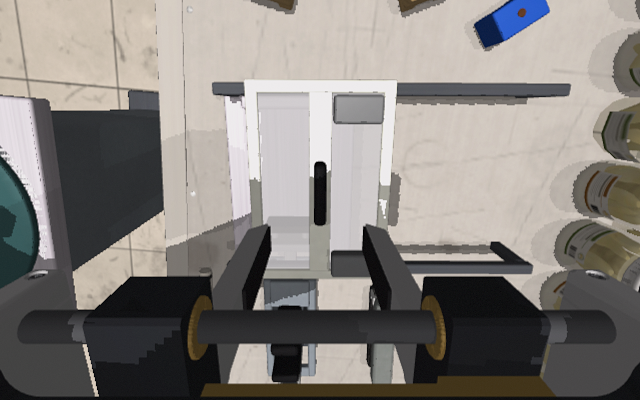

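The wrist view shows the handle at (320,194), clear between the rails, with the hood slightly open and nothing under it. The refined bay is (460,111). Now grip the handle.

```bash
echo '[460,111,5]' > bay.json; python3 -m inch '[[[-7,2,32],0],[[0,0,32],0],[[0,0,32],0],[[0,0,32],0],[[0,0,0],0],[[0,0,0],0]]' 0.6 30;python3 -m inch '[[[0,0,0],0],[[0,0,0],0],[[0,0,0],0],[[0,0,0],0]]' 0 30; python3 go.py b 196 -12 97 95
```

```text
t: 4.45
position: [0.4944, 0.0941, 0.0964]
tcp_rot: [-0.0, 0.675, 0.738, -0.0]
force: [0.0, -0.0, -0.6]
finger_gap: 0.0565
grasp_force: 0.0
t: 4.95
position: [0.4944, 0.0941, 0.0965]
tcp_rot: [-0.0, 0.675, 0.738, 0.0]
force: [0.8, -0.2, 0.4]
finger_gap: 0.0198
grasp_force: 0.0
t 5.0 now [494.4  94.1  96.5] th 95.1 bay [ 32.8 -19.9] gap 19.8 F [ 0.8 -0.2  0.4] q [ 0.28  0.45 -0.63  2.    0.36  0.8  -0.48]
turn rad 0.002  shift mm 7.9 163.2 -0.5
```

```bash
python3 -m inch '[[[0,0,0],0],[[0,0,0],0],[[0,5,0],0],[[0,15,0],0],[[0,20,0],0],[[0,20,0],0],[[0,20,0],0],[[0,20,0],0],[[0,20,0],0],[[0,20,0],0],[[0,15,0],0],[[0,6,0],0],[[0,3,0],0],[[0,0,0],0],[[0,0,0],0]]'; python3 go.py b 196 -12 97 95
```

```text
t: 6.82
position: [0.657, 0.1082, 0.0963]
tcp_rot: [-0.001, 0.675, 0.738, -0.001]
force: [-5.4, -1.7, 3.9]
finger_gap: 0.0139
grasp_force: 3.0
t 6.8 now [657.  108.2  96.3] th 95.1 bay [196. -20.] gap 13.9 F [-5.4 -1.7  3.9] q [ 0.18  0.69 -0.57  1.59  0.43  0.99 -0.43]
turn rad 0.002  shift mm 8.0 -0.0 -0.7
```

```bash
python3 -m inch '[[[0,3,0],0],[[0,3,0],0],[[0,0,0],0]]' - 40; python3 go.py b 0 0 97 95
```

```text
t: 7.2
position: [0.6566, 0.1085, 0.0953]
tcp_rot: [-0.005, 0.675, 0.738, -0.008]
force: [-62.0, -12.1, 43.1]
finger_gap: 0.0119
grasp_force: 40.0
t 7.2 now [656.6 108.5  95.3] th 95.2 bay [195.6 -19.6] gap 11.9 F [-62.  -12.1  43.1] q [ 0.18  0.7  -0.57  1.57  0.42  1.01 -0.43]
turn rad 0.003  shift mm 19.6 -195.6 -1.7
```

The hood is at its stop, fully open. Back off, release, and go to the near chock.

```bash
python3 -m inch '[[[0,-6,0],0],[[0,0,0],0],[[0,0,0],0]]' 0.7 30;  python3 -m inch '[[[0,0,-20],0],[[0,0,-30],0],[[0,0,-30],0],[[0,0,-30],0],[[0,0,0],0]]';python3 go.py w 426.5 298.5 200 79
```

```text
t: 7.58
position: [0.6583, 0.1087, 0.0963]
tcp_rot: [0.0, 0.675, 0.738, 0.0]
force: [-0.2, 0.4, 0.7]
finger_gap: 0.0379
grasp_force: 0.0
t: 8.2
position: [0.659, 0.1092, 0.2102]
tcp_rot: [0.001, 0.675, 0.738, 0.002]
force: [-0.4, -0.7, -0.1]
finger_gap: 0.0657
grasp_force: 0.0
t 8.2 now [659.  109.2 210.2] th 95.1 bay [198.1 -19.2] gap 65.7 F [-0.4 -0.7 -0.1] q [ 0.21  0.58 -0.62  1.5   0.35  1.17 -0.38]
turn rad 0.281  shift mm 141.5 -264.4 10.2
```

```bash
python3 -m inch '[[[0,0,0],0.14],[[0,0,0],0.14],[[23.5,-44,0],0],[[23.5,-44,0],0],[[23.5,-44,0],0],[[23.5,-44,0],0],[[23.5,-44,0],0],[[23.5,-44,0],0],[[0,0,0],0],[[0,0,0],0]]'
cat > ch.py <<'E'
from h import *
s=manip.get_state(); im,d,P=snap('wrist'); X=cloud(P,d); hsv=cv2.cvtColor(im,cv2.COLOR_RGB2HSV)
m=(hsv[...,0]>10)&(hsv[...,0]<28)&(hsv[...,1]>70)&(hsv[...,2]>120)&(d>0)&(X[...,2]>0.032)&(X[...,2]<0.062)
k,l,st,c=cv2.connectedComponentsWithStats(m.astype(np.uint8))
for i in range(1,k):
    if st[i,4]>300:
        p=X[l==i]; r=cv2.minAreaRect((p[:,:2]*1000).astype(np.float32)); w,h=r[1]; a=r[2] if w>h else r[2]+90
        print(st[i,4],c[i].round(),'z',p[:,2].mean().round(3),'c',np.round(r[0],1),np.round(r[1],1),'axis',round(a,1),'theta',round((a+90)%180,1))
E
python3 ch.py; python3 go.py w 426.5 298.5 28 79
```

```text
t: 9.45
position: [0.4258, 0.2969, 0.2066]
tcp_rot: [0.0, 0.771, 0.636, 0.0]
force: [1.3, 0.0, 0.2]
finger_gap: 0.0656
grasp_force: 0.0
1380 [519.  27.] z 0.049 c [636.6 410. ] [40.9 66.4] axis 169.3 theta 79.3
1338 [465. 140.] z 0.041 c [584.7 312. ] [49.6 30.1] axis 23.4 theta 113.4
989 [318. 179.] z 0.041 c [427.9 299.5] [28.9 49.3] axis 168.6 theta 78.6
t 9.5 now [426.1 296.5 206.5] th 79.0 bay [-17.6 187.8] gap 65.8 F [ 0.6 -0.5 -0.1] q [-0.08  0.32 -0.69  1.88  0.23  1.03 -1.07]
turn rad -0.0  shift mm 2.0 -0.0 178.5
```

```bash
python3 -m inch '[[[3,1,40],0],[[0,0,40],0],[[0,0,40],0],[[0,0,35],0],[[0,0,23],0],[[0,0,0],0],[[0,0,0],0]]' 0.7;python3 -m inch '[[[0,0,0],0],[[0,0,0],0],[[0,0,0],0],[[0,0,0],0],[[0,0,0],0]]' 0 30; python3 -m inch '[[[0,0,-30],0],[[0,0,-40],0],[[0,0,-40],0],[[0,0,0],0],[[0,0,0],0]]' ; python3 go.py b 0 49 137 95
```

```text
t: 10.38
position: [0.4276, 0.2999, 0.0292]
tcp_rot: [0.0, 0.772, 0.636, 0.0]
force: [-0.0, 0.4, 0.2]
finger_gap: 0.0659
grasp_force: 0.0
t: 11.0
position: [0.4273, 0.3001, 0.0292]
tcp_rot: [0.0, 0.771, 0.636, 0.001]
force: [-0.9, -1.9, 7.4]
finger_gap: 0.0501
grasp_force: 30.0
t: 11.62
position: [0.4267, 0.2996, 0.138]
tcp_rot: [0.0, 0.771, 0.636, -0.0]
force: [0.2, 0.6, -2.2]
finger_gap: 0.0496
grasp_force: 30.0
t 11.6 now [426.7 299.6 138. ] th 79.0 bay [-16.7 190.8] gap 49.6 F [ 0.2  0.6 -2.2] q [-0.13  0.42 -0.66  1.93  0.32  0.9  -1.14]
turn rad -0.279  shift mm -141.8 16.7 1.0
```

```bash
python3 -m inch '[[[0,0,0],-0.14],[[0,0,0],-0.14],[[-36,4,0],0],[[-36,4,0],0],[[-36,4,0],0],[[-36,4,0],0],[[0,0,0],0],[[0,0,0],0]]'; python3 go.py b 0 47 42 95; python3 ch.py
python3 - <<'E'
from h import *
snap('wrist','w2.png')
E
```

```text
t: 12.62
position: [0.4551, 0.1584, 0.1378]
tcp_rot: [-0.001, 0.675, 0.738, -0.0]
force: [-0.6, 0.4, -1.9]
finger_gap: 0.0498
grasp_force: 30.0
t 12.6 now [455.1 158.4 137.8] th 95.1 bay [-0.7 47.6] gap 49.8 F [-0.6  0.4 -1.9] q [ 0.21  0.35 -0.71  2.02  0.3   0.87 -0.58]
turn rad 0.002  shift mm -0.6 0.7 95.8
2613 [508.  22.] z 0.041 c [585.  311.5] [50.6 29.5] axis 23.9 theta 113.9
```

View pics/w2.png

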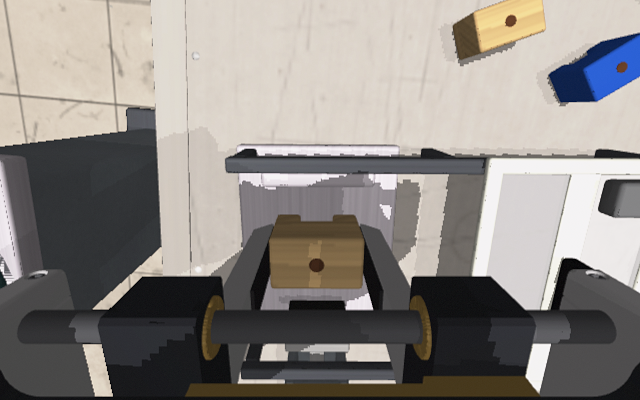

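The chock is held upright above the bay, with the white fixed jaw at about (317,178) and the moving jaw at about (317,320). I check the jaw faces before lowering.

Run:
```python
from h import *; from go import rot
for n in('wrist','top','side'):
    im,d,P=snap(n); X=cloud(P,d); b=((X[...,:2]*1000-np.array([460,111]))@rot(5))
    m=(d>0)&(X[...,2]>.052)&(X[...,2]<.062)&(abs(b[...,0])<60)&(b[...,1]>-100)&(b[...,1]<82)
    for lo,hi in((55,82),(-100,-50)):
        k=m&(b[...,1]>lo)&(b[...,1]<hi); 
        if k.sum()>5: print(n,k.sum(),np.percentile(b[k],[2,50,98],axis=0).round(1).tolist())
```

```text
t 12.7 now [455.1 158.9 138.1] th 95.2 bay [-0.7 48.2] gap 49.3 F [ 0.  -0.7 -0.4] q [ 0.21  0.35 -0.71  2.02  0.3   0.87 -0.58]
wrist 1509 [[-42.1, 66.3], [-1.2, 71.9], [42.7, 77.1]]
wrist 471 [[-28.3, -91.5], [1.2, -86.9], [28.0, -82.9]]
top 100 [[-30.0, -93.8], [-2.3, -85.9], [26.0, -63.9]]
side 18 [[-40.2, 63.6], [-0.4, 67.2], [37.3, 70.7]]
side 53 [[-29.6, -93.3], [-17.4, -83.0], [25.4, -59.5]]
```

```bash
python3 -m inch '[[[0,1,30],0],[[0,0,30],0],[[0,0,20],0],[[0,0,10],0],[[0,0,5],0],[[0,0,1.5],0],[[0,0,0],0],[[0,0,0],0]]'; python3 go.py b 0 48 42 95
```

```text
t: 13.88
position: [0.4568, 0.1581, 0.0424]
tcp_rot: [0.0, 0.675, 0.738, 0.0]
force: [-0.7, 0.4, -0.6]
finger_gap: 0.0497
grasp_force: 30.0
t 13.9 now [456.8 158.1  42.4] th 95.1 bay [ 0.9 47.2] gap 49.7 F [-0.7  0.4 -0.6] q [ 0.11  0.52 -0.61  2.08  0.46  0.68 -0.72]
turn rad 0.002  shift mm 0.8 -0.9 0.4
```

Release, rise, then go for the second chock.

```bash
python3 -m inch '[[[0,0,0.5],0],[[0,0,0],0],[[0,0,0],0],[[0,0,0],0]]' 0.7; python3 -m inch '[[[0,0,-20],0],[[0,0,-40],0],[[0,0,-45],0],[[0,0,-45],0],[[0,0,0],0]]';python3 ch.py; python3 go.py w 585 311.5 28 113.7
```

```text
t: 14.38
position: [0.4566, 0.1581, 0.0415]
tcp_rot: [-0.0, 0.675, 0.738, -0.0]
force: [-0.5, 0.2, 0.1]
finger_gap: 0.0659
grasp_force: 0.0
t: 15.0
position: [0.4579, 0.1585, 0.1942]
tcp_rot: [0.002, 0.675, 0.738, 0.002]
force: [-0.8, 0.6, -0.1]
finger_gap: 0.0659
grasp_force: 0.0
1847 [468.  36.] z 0.041 c [584.8 311.5] [49.5 29.5] axis 24.0 theta 114.0
1175 [315. 189.] z 0.053 c [456.9 157.4] [49.1 28.2] axis 4.5 theta 94.5
t 15.1 now [457.1 158.  192.4] th 95.1 bay [ 1.2 47.1] gap 65.7 F [-0.5 -0.  -1.1] q [ 0.26  0.28 -0.76  1.97  0.23  0.98 -0.52]
turn rad -0.325  shift mm 89.2 178.8 164.4
```

```bash
python3 -m inch '[[[0,0,0],-0.163],[[0,0,0],-0.163],[[22.3,44.7,0],0],[[22.3,44.7,0],0],[[22.3,44.7,0],0],[[22.3,44.7,0],0],[[0,0,0],0],[[0,0,0],0]]' 0.75; python3 ch.py; python3 go.py w 584.8 311.5 29 114
```

```text
t: 16.05
position: [0.5834, 0.3114, 0.1899]
tcp_rot: [-0.001, 0.546, 0.838, -0.001]
force: [0.5, -0.4, 0.2]
finger_gap: 0.0705
grasp_force: 0.0
2111 [420. 105.] z 0.049 c [639.1 421.9] [65.6 64.6] axis 24.1 theta 114.1
753 [320. 185.] z 0.041 c [584.7 312.7] [49.4 28.5] axis 22.0 theta 112.0
738 [146. 267.] z 0.053 c [456.7 159.2] [48.3 27.5] axis 6.7 theta 96.7
t 16.1 now [583.6 311.  190.5] th 113.8 bay [140.6 188.4] gap 70.4 F [ 0.3  0.1 -0.1] q [-0.04  0.62 -0.74  1.53  0.44  1.17 -0.44]
turn rad -0.004  shift mm 0.0 1.3 161.5
```

```bash
python3 -m inch '[[[1,1,40],0],[[0,0,40],0],[[0,0,40],0],[[0,0,30],0],[[0,0,12],0],[[0,0,0],0],[[0,0,0],0]]' 0.75;python3 -m inch '[[[0,0,0],0],[[0,0,0],0],[[0,0,0],0],[[0,0,0],0],[[0,0,0],0]]' 0 30; python3 -m inch '[[[0,0,-30],0],[[0,0,-40],0],[[0,0,-40],0],[[0,0,0],0],[[0,0,0],0]]' ; python3 go.py b 0 14 137 95
```

```text
t: 16.98
position: [0.5853, 0.3133, 0.0309]
tcp_rot: [0.0, 0.546, 0.838, 0.001]
force: [-0.3, -0.6, -0.1]
finger_gap: 0.0708
grasp_force: 0.0
t: 17.6
position: [0.5849, 0.3132, 0.0299]
tcp_rot: [0.0, 0.546, 0.838, 0.0]
force: [-1.3, -0.8, 5.7]
finger_gap: 0.0502
grasp_force: 30.0
t: 18.23
position: [0.5845, 0.3128, 0.1387]
tcp_rot: [-0.0, 0.546, 0.838, -0.0]
force: [0.3, -0.3, -1.0]
finger_gap: 0.0497
grasp_force: 30.0
t 18.2 now [584.5 312.8 138.7] th 113.8 bay [141.6 190.1] gap 49.7 F [ 0.3 -0.3 -1. ] q [-0.05  0.68 -0.71  1.57  0.48  1.08 -0.47]
turn rad 0.328  shift mm -176.1 -141.6 1.7
```

```bash
python3 -m inch '[[[0,0,0],0.164],[[0,0,0],0.164],[[0,-47,0],0],[[0,-47,0],0],[[0,-47,0],0],[[-44,0,0],0],[[-44,0,0],0],[[-44,0,0],0],[[-44,0,0],0],[[0,0,0],0],[[0,0,0],0]]'; python3 go.py b 0 14 42 95
```

```text
t: 19.6
position: [0.4592, 0.1257, 0.1389]
tcp_rot: [-0.0, 0.676, 0.737, -0.0]
force: [0.5, 0.6, -0.5]
finger_gap: 0.0497
grasp_force: 30.0
t 19.6 now [459.2 125.7 138.9] th 95.0 bay [ 0.5 14.8] gap 49.7 F [ 0.5  0.6 -0.5] q [ 0.28  0.34 -0.71  2.04  0.29  0.86 -0.51]
turn rad -0.0  shift mm -0.8 -0.5 96.9
```

```bash
python3 -m inch '[[[0,0,30],0],[[0,0,30],0],[[0,0,20],0],[[0,0,10],0],[[0,0,5],0],[[0,0,1],0],[[0,0,0],0],[[0,0,0],0]]';python3 -m inch '[[[0,0,0.5],0],[[0,0,0],0],[[0,0,0],0],[[0,0,0],0]]' 0.75; python3 -m inch '[[[0,0,-20],0],[[0,0,-40],0],[[0,0,-45],0],[[0,0,-45],0],[[0,0,0],0],[[0,0,0],0]]';python3 ch.py; python3 go.py b 0 -173 180 5;  python3 - <<'E'
from h import *
snap('wrist','w3.png')
E
```

```text
t: 20.6
position: [0.4598, 0.1255, 0.0439]
tcp_rot: [0.0, 0.676, 0.737, 0.0]
force: [-0.9, 0.4, -1.7]
finger_gap: 0.0498
grasp_force: 30.0
t: 21.1
position: [0.4596, 0.1255, 0.043]
tcp_rot: [-0.0, 0.676, 0.737, -0.0]
force: [0.9, -0.3, -0.7]
finger_gap: 0.0707
grasp_force: 0.0
t: 21.85
position: [0.4593, 0.1252, 0.1925]
tcp_rot: [-0.0, 0.676, 0.737, -0.0]
force: [-0.0, -0.1, 0.0]
finger_gap: 0.0706
grasp_force: 0.0
1506 [317. 157.] z 0.053 c [457.2 155.3] [48.9 32.8] axis 5.2 theta 95.2
1173 [317. 190.] z 0.053 c [459.7 124.1] [49.5 29.2] axis 3.5 theta 93.5
t 21.9 now [459.1 125.2 192.1] th 95.0 bay [ 0.3 14.3] gap 70.7 F [ 0.1  0.  -0.3] q [ 0.33  0.26 -0.75  1.99  0.21  0.97 -0.44]
turn rad 1.57  shift mm -0.3 187.3 12.1
```

View pics/w3.png

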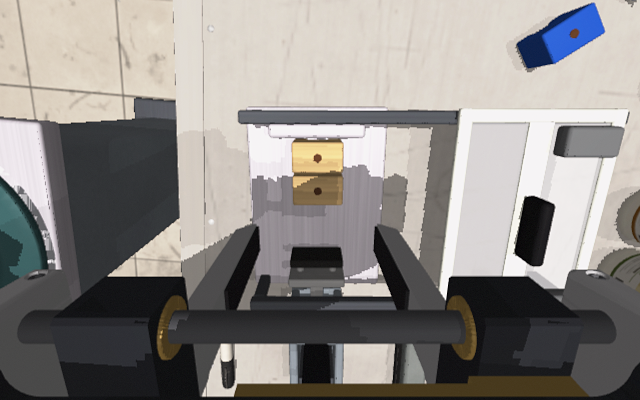

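The two chocks stand in one row against the fixed jaw, at (317,157) and (317,190). Next, the trigger.

```bash
python3 -m inch '[[[0,0,0],0.1745],[[0,0,0],0.1745],[[0,0,0],0.1745],[[0,0,0],0.1745],[[0,0,0],0.1745],[[0,0,0],0.1745],[[0,0,0],0.1745],[[0,0,0],0.1745],[[0,0,0],0.1745],[[0,37,0],0],[[0,38,0],0],[[0,38,0],0],[[0,38,0],0],[[0,37,0],0],[[0,0,0],0],[[0,0,0],0]]' 0.75; python3 go.py b 0 -173 108 5;  python3 - <<'E'
from h import *; from go import rot
im,d,P=snap('wrist'); X=cloud(P,d); b=((X[...,:2]*1000-np.array([460,111]))@rot(5))
for nm,lo,hi in(('grips',.122,.14),('tab',.088,.099)):
    m=(d>0)&(X[...,2]>lo)&(X[...,2]<hi); k,l,s,c=cv2.connectedComponentsWithStats(m.astype(np.uint8))
    for i in range(1,k):
        if s[i,4]>100: p=b[l==i]; print(nm,s[i,4],c[i].round(),np.percentile(p,[1,50,99],axis=0).round(1).tolist())
E
```

```text
t: 23.95
position: [0.4756, -0.0611, 0.1922]
tcp_rot: [-0.0, 0.999, 0.044, -0.001]
force: [0.1, 0.3, -0.8]
finger_gap: 0.0711
grasp_force: 0.0
t 23.9 now [475.6 -61.1 192.2] th 5.0 bay [   0.6 -172.8] gap 71.1 F [ 0.1  0.3 -0.8] q [ 0.4   0.22 -0.38  1.99  0.1   0.96 -1.51]
turn rad 0.001  shift mm -0.6 0.2 84.2
t 23.9 now [475.6 -61.1 192.2] th 5.0 bay [   0.6 -172.8] gap 71.1 F [ 0.1  0.3 -0.8] q [ 0.4   0.22 -0.38  1.99  0.1   0.96 -1.51]
grips 520 [307. 212.] [[-12.6, -170.0], [1.8, -164.8], [13.8, -159.3]]
grips 441 [351. 213.] [[-12.9, -202.5], [1.7, -197.6], [13.6, -193.7]]
tab 786 [397. 199.] [[-11.7, -253.8], [1.2, -241.5], [12.8, -230.8]]
```

```bash
python3 -m inch '[[[0,0,30],0],[[0,0,30],0],[[0,0,24],0],[[0,0,0],0],[[0,0,0],0]]' 0.75; python3 -m inch '[[[0,0,0],0],[[0,0,0],0],[[0,0,0],0],[[0,0,0],0],[[0,0,0],0],[[0,0,0],0],[[0,0,0],0],[[0,0,0],0]]' 0 35; python3 go.py b 0 -173 108 5
```

```text
t: 24.62
position: [0.4764, -0.0612, 0.1097]
tcp_rot: [-0.0, 0.999, 0.044, 0.0]
force: [0.0, 0.2, 1.1]
finger_gap: 0.0708
grasp_force: 0.0
t: 25.62
position: [0.4766, -0.0626, 0.1097]
tcp_rot: [0.001, 0.999, 0.043, 0.001]
force: [0.5, -5.9, 6.2]
finger_gap: 0.0295
grasp_force: 35.0
t 25.6 now [476.6 -62.6 109.7] th 4.9 bay [   1.4 -174.4] gap 29.5 F [ 0.5 -5.9  6.2] q [ 0.37  0.34 -0.36  2.06  0.17  0.77 -1.57]
turn rad -0.001  shift mm -1.4 -1.4 1.7
```

```bash
S='[[[0,0,0],0],[[0,0,0],0],[[0,0,0],0],[[0,0,0],0],[[0,0,0],0],[[0,0,0],0],[[0,0,0],0],[[0,0,0],0]]'; 
python3 -m inch '[[[0,0,0],0],[[0,0,0],0],[[0,0,0],0],[[0,0,0],0],[[0,0,0],0],[[0,0,0],0],[[0,0,0],0],[[0,0,0],0]]' 0.72
python3 -m inch '[[[0,0,0],0],[[0,0,0],0],[[0,0,0],0],[[0,0,0],0],[[0,0,0],0],[[0,0,0],0],[[0,0,0],0],[[0,0,0],0]]' 0 35 | grep gap
python3 -m inch '[[[0,0,0],0],[[0,0,0],0],[[0,0,0],0],[[0,0,0],0],[[0,0,0],0],[[0,0,0],0],[[0,0,0],0],[[0,0,0],0]]' 0.72
cat > jaw.py <<'E'
from h import *; from go import rot
for n in('top','side','wrist'):
    im,d,P=snap(n,'j_%s.png'%n); X=cloud(P,d); b=((X[...,:2]*1000-np.array([460,111]))@rot(5))
    for nm,lo,hi in(('jaw',.050,.062),('grips',.115,.14),('chk',.047,.057)):
        m=(d>0)&(X[...,2]>lo)&(X[...,2]<hi)&(abs(b[...,0])<(20 if nm=='jaw' else 26))&(b[...,1]>(-100 if nm!='grips' else -220))&(b[...,1]<64)
        if nm=='chk': m&=(im[...,0]>im[...,2]*1.4)
        if nm=='jaw': m&=~(im[...,0]>im[...,2]*1.25)
        if m.sum()>10: 
            y=b[m][:,1]; print(n,nm,m.sum(),np.percentile(y,[3,50,97]).round(1))
E
python3 jaw.py
```

```text
t: 26.62
position: [0.476, -0.0617, 0.1089]
tcp_rot: [-0.0, 0.999, 0.044, -0.0]
force: [-0.2, -0.1, 0.3]
finger_gap: 0.0678
grasp_force: 0.0
finger_gap: 0.0294
t: 28.62
position: [0.4759, -0.0617, 0.1089]
tcp_rot: [-0.0, 0.999, 0.044, -0.0]
force: [-0.0, 0.5, 0.0]
finger_gap: 0.0675
grasp_force: 0.0
t 28.6 now [475.9 -61.7 108.9] th 5.0 bay [   0.8 -173.4] gap 67.5 F [-0.   0.5  0. ] q [ 0.37  0.34 -0.36  2.06  0.17  0.77 -1.57]
top jaw 74 [-70.5 -61.8  63.4]
top chk 269 [-1.9 29.6 57.4]
side jaw 92 [-69.  -52.6 -33.4]
side grips 100 [-207.2 -139.  -124.7]
side chk 237 [ 0.6 27.3 57.4]
wrist jaw 1716 [-69.6 -61.1 -40. ]
wrist grips 4334 [-215.4 -169.8 -129.9]
wrist chk 5640 [-2.4 25.8 56.3]
```

The jaw has walked 24 mm in two squeezes. Three more.

```bash
python3 -m inch '[[[0,0,0],0],[[0,0,0],0],[[0,0,0],0],[[0,0,0],0],[[0,0,0],0],[[0,0,0],0],[[0,0,0],0],[[0,0,0],0]]' 0 35 | grep gap
python3 -m inch '[[[0,0,0],0],[[0,0,0],0],[[0,0,0],0],[[0,0,0],0],[[0,0,0],0],[[0,0,0],0],[[0,0,0],0],[[0,0,0],0]]' 0.72 | grep gap
python3 -m inch '[[[0,0,0],0],[[0,0,0],0],[[0,0,0],0],[[0,0,0],0],[[0,0,0],0],[[0,0,0],0],[[0,0,0],0],[[0,0,0],0]]' 0 35 | grep gap
python3 -m inch '[[[0,0,0],0],[[0,0,0],0],[[0,0,0],0],[[0,0,0],0],[[0,0,0],0],[[0,0,0],0],[[0,0,0],0],[[0,0,0],0]]' 0.72 | grep gap
python3 -m inch '[[[0,0,0],0],[[0,0,0],0],[[0,0,0],0],[[0,0,0],0],[[0,0,0],0],[[0,0,0],0],[[0,0,0],0],[[0,0,0],0]]' 0 35 | grep gap
python3 -m inch '[[[0,0,0],0],[[0,0,0],0],[[0,0,0],0],[[0,0,0],0],[[0,0,0],0],[[0,0,0],0],[[0,0,0],0],[[0,0,0],0]]' 0.72 | grep gap
python3 jaw.py
```

```text
finger_gap: 0.0294
finger_gap: 0.0679
finger_gap: 0.0295
finger_gap: 0.0673
finger_gap: 0.0293
finger_gap: 0.0677
t 34.8 now [476.  -61.7 108.9] th 5.0 bay [   0.9 -173.4] gap 67.7 F [0.6 0.2 0.5] q [ 0.37  0.34 -0.36  2.06  0.17  0.77 -1.57]
top jaw 76 [-56.3 -26.9  -4.5]
top chk 260 [-0.7 26.6 62. ]
side jaw 101 [-32.9 -22.7  47.2]
side grips 98 [-206.8 -146.6 -125. ]
side chk 226 [-2.3 26.5 57.4]
wrist jaw 1847 [-33.8 -25.4  -4.3]
wrist grips 4334 [-215.4 -169.8 -129.8]
wrist chk 5099 [ 0.8 28.2 59.1]
```

```bash
python3 -m inch '[[[0,0,0],0],[[0,0,0],0],[[0,0,0],0],[[0,0,0],0],[[0,0,0],0],[[0,0,0],0],[[0,0,0],0],[[0,0,0],0],[[0,0,0],0],[[0,0,0],0],[[0,0,0],0],[[0,0,0],0]]' 0 45 | grep g
python3 -m inch '[[[0,0,0],0],[[0,0,0],0],[[0,0,0],0],[[0,0,0],0],[[0,0,0],0],[[0,0,0],0],[[0,0,0],0],[[0,0,0],0],[[0,0,0],0]]' 0.72 | grep g
python3 jaw.py
```

```text
finger_gap: 0.0292
grasp_force: 45.0
finger_gap: 0.068
grasp_force: 0.0
t 37.5 now [476.  -61.7 109. ] th 5.0 bay [   0.8 -173.5] gap 68.0 F [-0.6 -0.   0.4] q [ 0.37  0.34 -0.36  2.06  0.17  0.77 -1.57]
top jaw 77 [-54.  -15.3   2. ]
top chk 266 [ 5.7 32.4 61.4]
side jaw 94 [-21.3 -11.6  51.1]
side grips 99 [-212.2 -137.7 -124.8]
side chk 213 [ 5.5 31.4 57.4]
wrist jaw 1892 [-22.  -13.9   3.3]
wrist grips 4347 [-215.5 -169.8 -129.6]
wrist chk 4582 [ 8.  32.7 59.5]
```

The jaw held its sixth click (about 71 mm of travel). The chocks run from y=6 to the fixed jaw, so the pad is about 5 mm in. Now shut the hood.

```bash
python3 -m inch '[[[0,0,-30],0],[[0,0,-45],0],[[0,0,-15],-0.1745],[[0,0,0],-0.1745],[[0,0,0],-0.1745],[[0,0,0],-0.1745],[[0,0,0],-0.1745],[[0,0,0],-0.1745],[[0,0,0],-0.1745],[[0,0,0],-0.1745],[[0,0,0],-0.1745],[[0,0,0],0]]' 0.6; python3 go.py b 195 -12 97 95
```

```text
t: 39.2
position: [0.4759, -0.0619, 0.1989]
tcp_rot: [-0.0, 0.676, 0.737, 0.0]
force: [-0.1, 0.8, -0.7]
finger_gap: 0.0565
grasp_force: 0.0
t 39.2 now [475.9 -61.9 198.9] th 94.9 bay [   0.8 -173.6] gap 56.5 F [-0.1  0.8 -0.7] q [ 0.6   0.23 -0.6   1.98  0.16  0.98  0.01]
turn rad -0.001  shift mm 161.6 194.2 101.9
```

```bash
python3 -m inch '[[[40,48,0],0],[[40,48,0],0],[[41,49,0],0],[[41,49,0],0],[[0,0,30],0],[[0,0,40],0],[[0,0,0],0],[[0,0,0],0]]'; python3 go.py b 195 -12 97 95
python3 - <<'E'
from h import *
snap('wrist','w4.png')
E
```

```text
t: 40.2
position: [0.6537, 0.1147, 0.1305]
tcp_rot: [0.0, 0.676, 0.737, 0.001]
force: [0.5, -0.2, -0.0]
finger_gap: 0.0565
grasp_force: 0.0
t 40.2 now [653.7 114.7 130.5] th 94.9 bay [193.3 -13.2] gap 56.5 F [ 0.5 -0.2 -0. ] q [ 0.17  0.65 -0.57  1.57  0.39  1.03 -0.42]
turn rad -0.002  shift mm 1.2 1.7 33.5
```

View pics/w4.png

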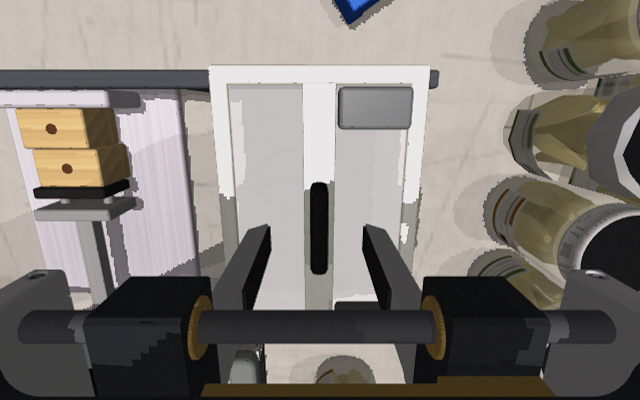

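The chocks are clamped at (70,145) and the handle is between the fingers at (318,228). Grip and slide shut.

```bash
python3 -m inch '[[[0,1.5,20],0],[[0,0,13],0],[[0,0,0],0]]'; python3 -m inch '[[[0,0,0],0],[[0,0,0],0],[[0,0,0],0],[[0,0,0],0],[[0,0,0],0],[[0,0,0],0],[[0,0,0],0]]' 0 25; python3 go.py b 0 -12 97 95; python3 -m inch '[[[0,-5,0],0],[[0,-12,0],0],[[0,-20,0],0],[[0,-20,0],0],[[0,-20,0],0],[[0,-20,0],0],[[0,-20,0],0],[[0,-20,0],0],[[0,-20,0],0],[[0,-18,0],0],[[0,-10,0],0],[[0,-6,0],0],[[0,0,0],0],[[0,0,0],0]]';  python3 go.py b 0 -12 97 95
```

```text
t: 40.62
position: [0.6545, 0.1145, 0.0951]
tcp_rot: [-0.0, 0.676, 0.737, -0.0]
force: [-0.1, 0.1, 0.3]
finger_gap: 0.0564
grasp_force: 0.0
t: 41.5
position: [0.6547, 0.1146, 0.096]
tcp_rot: [0.0, 0.676, 0.737, 0.0]
force: [0.2, 0.6, -0.4]
finger_gap: 0.0118
grasp_force: 25.0
t 41.5 now [654.7 114.6  96. ] th 95.0 bay [194.3 -13.4] gap 11.8 F [ 0.2  0.6 -0.4] q [ 0.16  0.69 -0.55  1.59  0.41  0.98 -0.44]
turn rad -0.0  shift mm 1.4 -194.3 -1.0
t: 43.25
position: [0.464, 0.0984, 0.0959]
tcp_rot: [-0.0, 0.676, 0.737, -0.0]
force: [-1.4, 5.2, -1.1]
finger_gap: 0.0117
grasp_force: 25.0
t 43.2 now [464.   98.4  95.9] th 95.0 bay [  2.8 -12.9] gap 11.7 F [-1.4  5.2 -1.1] q [ 0.26  0.4  -0.63  2.07  0.33  0.77 -0.49]
turn rad -0.0  shift mm 0.9 -2.8 -1.1
```

```bash
python3 -m inch '[[[0,-2,0],0],[[0,-1,0],0],[[0,-1,0],0],[[0,0,0],0],[[0,0,0],0]]';  python3 go.py b 0 -12 97 95
```

```text
t: 43.88
position: [0.4611, 0.0982, 0.0959]
tcp_rot: [0.0, 0.676, 0.737, 0.001]
force: [8.3, 6.6, -11.7]
finger_gap: 0.0119
grasp_force: 25.0
t 43.9 now [461.1  98.2  95.9] th 95.0 bay [  0.  -12.9] gap 11.9 F [  8.3   6.6 -11.7] q [ 0.27  0.39 -0.63  2.08  0.33  0.76 -0.49]
turn rad -0.0  shift mm 0.9 -0.0 -1.1
```

At the shut stop. Press lightly, hold for over 3 s, then open.

```bash
python3 -m inch '[[[0,-1,0],0],[[0,0,0],0],[[0,0,0],0],[[0,0,0],0],[[0,0,0],0],[[0,0,0],0],[[0,0,0],0],[[0,0,0],0],[[0,0,0],0],[[0,0,0],0],[[0,0,0],0],[[0,0,0],0],[[0,0,0],0],[[0,0,0],0],[[0,0,0],0],[[0,0,0],0]]'; python3 -m inch '[[[0,0.5,0],0],[[0,0,0],0],[[0,0,0],0],[[0,0,0],0],[[0,0,0],0],[[0,0,0],0],[[0,0,0],0],[[0,0,0],0],[[0,0,0],0],[[0,0,0],0],[[0,0,0],0],[[0,0,0],0],[[0,0,0],0],[[0,0,0],0],[[0,0,0],0],[[0,0,0],0]]';  python3 go.py b 196 -12 97 95
```

```text
t: 45.88
position: [0.4611, 0.0981, 0.096]
tcp_rot: [0.001, 0.676, 0.737, 0.002]
force: [16.4, 7.7, -21.8]
finger_gap: 0.0119
grasp_force: 25.0
t: 47.88
position: [0.4611, 0.0981, 0.096]
tcp_rot: [0.0, 0.676, 0.737, 0.001]
force: [12.6, 5.7, -17.4]
finger_gap: 0.0118
grasp_force: 25.0
t 47.9 now [461.1  98.1  96. ] th 95.0 bay [  0.  -12.9] gap 11.8 F [ 12.6   5.7 -17.4] q [ 0.27  0.39 -0.63  2.08  0.33  0.76 -0.49]
turn rad -0.0  shift mm 0.9 196.0 -1.0
```

```bash
python3 -m inch '[[[0,5,0],0],[[0,12,0],0],[[0,20,0],0],[[0,20,0],0],[[0,20,0],0],[[0,20,0],0],[[0,20,0],0],[[0,20,0],0],[[0,20,0],0],[[0,18,0],0],[[0,10,0],0],[[0,7,0],0],[[0,3,0],0],[[0,1.5,0],0],[[0,0,0],0],[[0,0,0],0]]';  python3 go.py b 196 -12 97 95
```

```text
t: 49.88
position: [0.6555, 0.1147, 0.096]
tcp_rot: [-0.0, 0.676, 0.737, -0.0]
force: [-2.2, 1.3, 2.5]
finger_gap: 0.0119
grasp_force: 25.0
t 49.9 now [655.5 114.7  96. ] th 95.0 bay [195.1 -13.4] gap 11.9 F [-2.2  1.3  2.5] q [ 0.16  0.69 -0.56  1.59  0.41  0.98 -0.44]
turn rad -0.0  shift mm 1.4 0.9 -1.0
```

```bash
python3 -m inch '[[[0,1,0],0],[[0,1,0],0],[[0,0,0],0],[[0,0,0],0]]';  python3 -m inch '[[[0,-1,0],0],[[0,0,0],0],[[0,0,0],0],[[0,0,0],0]]' 0.6; python3 -m inch '[[[0,0,-20],0],[[0,0,-40],0],[[0,0,-40],0],[[0,0,0],0],[[0,0,0],0]]'; python3 jaw.py; python3 go.py b 0 -241 150 95
```

```text
t: 50.38
position: [0.6557, 0.1147, 0.0959]
tcp_rot: [-0.001, 0.676, 0.737, -0.002]
force: [-18.6, -2.7, 15.6]
finger_gap: 0.0117
grasp_force: 25.0
t: 50.88
position: [0.6567, 0.1148, 0.0959]
tcp_rot: [-0.0, 0.676, 0.737, 0.0]
force: [0.1, -0.2, -0.9]
finger_gap: 0.0481
grasp_force: 0.0
t: 51.5
position: [0.6566, 0.1147, 0.1964]
tcp_rot: [0.0, 0.676, 0.737, 0.0]
force: [-0.0, -0.5, -0.1]
finger_gap: 0.0568
grasp_force: 0.0
t 51.5 now [656.6 114.7 196.4] th 95.0 bay [196.2 -13.4] gap 56.8 F [-0.  -0.5 -0.1] q [ 0.19  0.59 -0.6   1.51  0.35  1.15 -0.39]
top jaw 66 [-26.7 -14.7   2.2]
top chk 251 [ 5.8 32.1 61.9]
side jaw 91 [-22.1 -11.8  18.9]
side grips 99 [-200.5 -169.2 -158. ]
side chk 216 [ 4.4 30.1 57.2]
wrist jaw 763 [-19.9 -11.4   4.8]
wrist grips 76 [-194.  -161.5 -157.8]
wrist chk 3196 [ 6.3 35.4 62.3]
t 51.6 now [656.3 114.7 195.3] th 95.0 bay [195.9 -13.4] gap 56.5 F [ 0.6 -0.7  0.5] q [ 0.19  0.59 -0.6   1.51  0.35  1.15 -0.39]
turn rad -0.0  shift mm -227.6 -195.9 45.3
```

Hood open at the stop, chocks still clamped. Next, the release tab.

```bash
python3 -m inch '[[[-38,-32.7,0],0],[[-38,-32.7,0],0],[[-38,-32.7,0],0],[[-38,-32.7,0],0],[[-38,-32.7,0],0],[[-38,-32.7,0],0],[[0,0,30],0],[[0,0,30],0],[[0,0,10],0],[[0,0,0],0],[[0,0,0],0]]' 0 30; python3 go.py b 1 -241.5 101.5 95
```

```text
t: 53.02
position: [0.4816, -0.1293, 0.1268]
tcp_rot: [0.0, 0.676, 0.737, 0.0]
force: [0.2, 0.2, 0.5]
finger_gap: 0.0003
grasp_force: 0.0
t 53.0 now [ 481.6 -129.3  126.8] th 95.0 bay [   0.5 -241.3] gap 0.3 F [0.2 0.2 0.5] q [ 0.68  0.37 -0.57  2.    0.27  0.84  0.05]
turn rad 0.0  shift mm -0.2 0.5 25.3
```

```bash
python3 -m inch '[[[0,0,8],0],[[0,0,4],0],[[0,0,2],0],[[0,0,2],0],[[0,0,2],0],[[0,0,2],0],[[0,0,2],0],[[0,0,1.5],0],[[0,0,1],0],[[0,0,0.5],0],[[0,0,0],0],[[0,0,0],0],[[0,0,0],0],[[0,0,0],0],[[0,0,0],0],[[0,0,0],0],[[0,0,0],0],[[0,0,0],0]]'; python3 go.py b 1 -241.5 101.5 95; python3 jaw.py
```

```text
t: 55.28
position: [0.4811, -0.1294, 0.1011]
tcp_rot: [0.0, 0.676, 0.737, 0.0]
force: [-2.0, 0.5, 6.5]
finger_gap: 0.0004
grasp_force: 3.3
t 55.3 now [ 481.1 -129.4  101.1] th 95.0 bay [ 1.000e-01 -2.413e+02] gap 0.4 F [-2.   0.5  6.5] q [ 0.67  0.41 -0.56  2.02  0.3   0.79  0.02]
turn rad -0.0  shift mm -0.2 0.9 -0.4
t 55.3 now [ 481.1 -129.4  101.1] th 95.0 bay [ 1.000e-01 -2.413e+02] gap 0.4 F [-2.   0.5  6.5] q [ 0.67  0.41 -0.56  2.02  0.3   0.79  0.02]
top jaw 70 [-94.  -84.6 -63.3]
top grips 69 [-203.3 -170.5 -160.6]
top chk 262 [ 5.1 31.6 61.7]
side jaw 92 [-93.2 -75.6  18.9]
side grips 96 [-202.  -169.2 -157.7]
side chk 197 [10.5 32.3 57.4]
wrist grips 3393 [-200.6 -168.7 -159.1]
```

The jaw has sprung fully back. Push the tab to its stop, then leave for the chocks.

```bash
python3 -m inch '[[[0,0,0.8],0],[[0,0,0],0],[[0,0,0],0]]'; python3 -m inch '[[[0,0,-3],0],[[0,0,-10],0],[[0,0,-40],0],[[0,0,-40],0],[[44,0,0],0],[[44,0,0],0],[[44,0,0],0],[[44,0,0],0],[[44,0,0],0],[[36,0,0],0],[[0,0,0],0],[[0,0,0],0]]' 0.75; python3 ch.py; python3 go.py b 0 21 41 95
```

```text
t: 55.8
position: [0.4812, -0.1294, 0.1007]
tcp_rot: [0.0, 0.676, 0.737, -0.0]
force: [-4.6, 0.7, 15.3]
finger_gap: 0.0008
grasp_force: 8.0
t: 57.3
position: [0.4588, 0.125, 0.1932]
tcp_rot: [0.0, 0.676, 0.737, -0.0]
force: [0.2, -0.4, 0.4]
finger_gap: 0.0701
grasp_force: 0.0
2789 [315. 165.] z 0.053 c [455.3 146.5] [54.1 59. ] axis 95.4 theta 5.4
t 57.4 now [458.9 124.6 193.2] th 94.9 bay [ 0.1 13.7] gap 70.5 F [-0.2 -0.5  0.8] q [ 0.34  0.26 -0.76  1.99  0.21  0.98 -0.44]
turn rad -0.001  shift mm 7.3 -0.1 152.2
```

```bash
python3 -m inch '[[[7,-1,40],0],[[0,0,40],0],[[0,0,40],0],[[0,0,22],0],[[0,0,9],0],[[0,0,0],0],[[0,0,0],0]]';python3 -m inch '[[[0,0,0],0],[[0,0,0],0],[[0,0,0],0],[[0,0,0],0],[[0,0,0],0]]' 0 30; python3 -m inch '[[[0,0,-15],0],[[0,0,-40],0],[[0,0,-45],0],[[0,0,-45],0],[[0,0,0],0],[[0,0,0],0]]' ; python3 go.py w 533 -400 186 95; python3 ch.py
```

```text
t: 58.22
position: [0.4578, 0.1324, 0.043]
tcp_rot: [0.0, 0.676, 0.737, 0.0]
force: [0.2, -0.6, -0.3]
finger_gap: 0.0702
grasp_force: 0.0
t: 58.85
position: [0.4574, 0.1326, 0.0425]
tcp_rot: [0.0, 0.676, 0.737, 0.0]
force: [-0.1, -1.8, 7.2]
finger_gap: 0.0497
grasp_force: 30.0
t: 59.6
position: [0.4569, 0.1323, 0.1871]
tcp_rot: [0.0, 0.676, 0.737, -0.0]
force: [-0.4, 0.1, -0.8]
finger_gap: 0.0497
grasp_force: 30.0
t 59.6 now [456.9 132.3 187.1] th 95.0 bay [-1.3 21.5] gap 49.7 F [-0.4  0.1 -0.8] q [ 0.33  0.27 -0.78  1.99  0.23  0.96 -0.47]
turn rad -0.0  shift mm -536.9 29.5 1.1
1494 [313. 160.] z 0.053 c [451.6 161.3] [49.1 28.2] axis 5.0 theta 95.0
```

```bash
python3 -m inch '[[[-20,1,0],0],[[-38,2,0],0],[[-38,2,0],0],[[-38,2,0],0],[[-38,2,0],0],[[-38,2,0],0],[[-38,2,0],0],[[-38,2,0],0],[[-38,2,0],0],[[-38,2,0],0],[[-38,2,0],0],[[-38,2,0],0],[[-38,2,0],0],[[-38,2,0],0],[[-22,2,0],0],[[0,0,0],0],[[0,0,0],0]]' - 40; python3 go.py w 533 -400 36 95
python3 - <<'E'
from h import *
snap('wrist','w5.png')
E
```

```text
t: 61.78
position: [0.5326, -0.3976, 0.1861]
tcp_rot: [-0.001, 0.675, 0.738, 0.0]
force: [0.9, 0.1, -0.9]
finger_gap: 0.0497
grasp_force: 40.0
t 61.8 now [ 532.6 -397.6  186.1] th 95.0 bay [  28. -513.] gap 49.7 F [ 0.9  0.1 -0.9] q [ 0.95  0.57 -0.51  1.53  0.3   1.12  0.46]
turn rad 0.001  shift mm -2.4 0.2 150.1
```

View pics/w5.png

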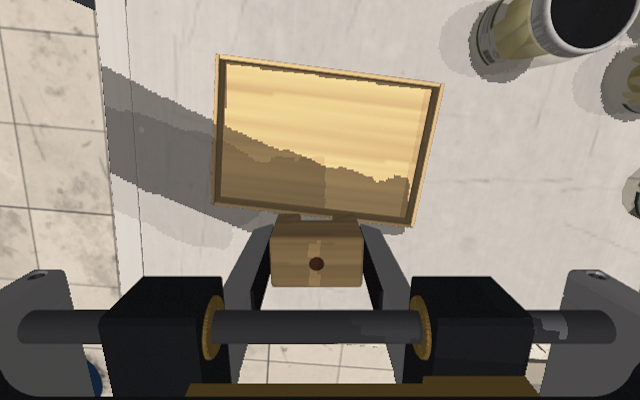

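Run:
```python
from h import *
im,d,P=snap('wrist'); X=cloud(P,d)
print(proj(P,[.533,-.4,.004]).round(),proj(P,[.533,-.31,.004]).round())
for u,v in((219,57),(441,85),(411,225),(213,203)): print(X[v-2:v+3,u-2:u+3].reshape(-1,3)[np.argmax(X[v-2:v+3,u-2:u+3,2])].round(3))
```

```text
[317. 182.] [324.  99.]
[ 0.43  -0.283  0.03 ]
[ 0.526 -0.319  0.348]
[ 0.636 -0.434  0.031]
[ 0.427 -0.425  0.03 ]
```

The tray is empty and its long side runs along x: corners (0.43,-0.283) to (0.636,-0.434), centre (0.533,-0.358). Place at y=-0.39.

```bash
python3 -m inch '[[[8,1,40],0],[[0,0,40],0],[[0,0,40],0],[[0,0,20],0],[[0,0,8],0],[[0,0,2.5],0],[[0,0,0],0],[[0,0,0],0]]';python3 go.py w 533 -388 36 95;python3 -m inch '[[[0,0,1],0],[[0,0,0],0],[[0,0,0],0],[[0,0,0],0]]' 0.68 30; python3 -m inch '[[[0,0,-15],0],[[0,0,-40],0],[[0,0,-45],0],[[0,0,-50],0],[[0,0,0],0]]' ;python3 ch.py; python3 go.py b -1.6 51 186 95
```

```text
t: 62.88
position: [0.5333, -0.3911, 0.0375]
tcp_rot: [0.001, 0.676, 0.737, 0.0]
force: [-0.2, 0.3, -1.2]
finger_gap: 0.0495
grasp_force: 40.0
t 62.9 now [ 533.3 -391.1   37.5] th 95.0 bay [  29.3 -506.6] gap 49.5 F [-0.2  0.3 -1.2] q [ 0.9   0.74 -0.45  1.63  0.39  0.87  0.38]
turn rad -0.0  shift mm 3.2 -0.1 1.5
t: 63.38
position: [0.5329, -0.3908, 0.0356]
tcp_rot: [-0.0, 0.676, 0.737, -0.0]
force: [0.2, -0.5, 0.2]
finger_gap: 0.0643
grasp_force: 0.0
t: 64.0
position: [0.5346, -0.3916, 0.1908]
tcp_rot: [0.003, 0.676, 0.737, 0.0]
force: [0.6, -0.5, -1.4]
finger_gap: 0.0641
grasp_force: 0.0
536 [320. 188.] z 0.045 c [ 534.  -391.7] [48.6 27.6] axis 4.0 theta 94.0
t 64.0 now [ 533.7 -391.2  188.2] th 95.0 bay [  29.6 -506.7] gap 64.3 F [-1.2 -0.3 -1.1] q [ 0.94  0.56 -0.51  1.54  0.3   1.11  0.45]
turn rad -0.0  shift mm 557.7 -31.2 2.2
```

```bash
python3 -m inch '[[[39.8,-2.2,0],0],[[39.8,-2.2,0],0],[[39.8,-2.2,0],0],[[39.8,-2.2,0],0],[[39.8,-2.2,0],0],[[39.8,-2.2,0],0],[[39.8,-2.2,0],0],[[39.8,-2.2,0],0],[[39.8,-2.2,0],0],[[39.8,-2.2,0],0],[[39.8,-2.2,0],0],[[39.8,-2.2,0],0],[[39.8,-2.2,0],0],[[39.8,-2.2,0],0],[[0,0,0],0],[[0,0,0],0]]' 0.75; python3 ch.py; python3 go.py b -1.6 51 42 95
```

```text
t: 66.05
position: [0.4536, 0.1609, 0.1853]
tcp_rot: [-0.0, 0.676, 0.737, -0.0]
force: [0.3, -0.5, -0.2]
finger_gap: 0.0703
grasp_force: 0.0
666 [314. 184.] z 0.053 c [450.6 167.3] [48.4 15.5] axis 4.6 theta 94.6
451 [314. 199.] z 0.053 c [451.9 152.7] [47.1 10.7] axis 4.6 theta 94.6
t 66.1 now [453.8 160.6 185.3] th 94.9 bay [-1.8 49.9] gap 70.5 F [ 0.5 -0.6  0.4] q [ 0.27  0.29 -0.78  1.98  0.25  0.97 -0.54]
turn rad -0.001  shift mm 1.1 0.2 143.3
```

```bash
python3 -m inch '[[[0.5,-2,40],0],[[0,0,40],0],[[0,0,35],0],[[0,0,20],0],[[0,0,8],0],[[0,0,0],0],[[0,0,0],0]]';python3 -m inch '[[[0,0,0],0],[[0,0,0],0],[[0,0,0],0],[[0,0,0],0],[[0,0,0],0]]' 0 40; python3 -m inch '[[[0,0,-15],0],[[0,0,-40],0],[[0,0,-45],0],[[0,0,-45],0],[[0,0,0],0],[[0,0,0],0]]' ; python3 go.py w 533 -328 186 95
```

```text
t: 66.97
position: [0.4523, 0.1618, 0.0434]
tcp_rot: [0.0, 0.676, 0.737, 0.0]
force: [0.5, 0.3, -0.6]
finger_gap: 0.0704
grasp_force: 0.0
t: 67.6
position: [0.4519, 0.1619, 0.0429]
tcp_rot: [0.0, 0.676, 0.737, 0.0]
force: [-1.0, -1.8, 6.4]
finger_gap: 0.0495
grasp_force: 40.0
t: 68.35
position: [0.4515, 0.1616, 0.1876]
tcp_rot: [0.0, 0.676, 0.737, -0.0]
force: [-0.3, -0.2, -0.7]
finger_gap: 0.0495
grasp_force: 40.0
t 68.3 now [451.5 161.6 187.6] th 95.0 bay [-4.  51.1] gap 49.5 F [-0.3 -0.2 -0.7] q [ 0.29  0.29 -0.8   1.98  0.25  0.97 -0.55]
turn rad -0.0  shift mm -494.8 38.5 1.6
```

```bash
python3 -m inch '[[[-20,1.5,0],0],[[-38,3,0],0],[[-38,3,0],0],[[-38,3,0],0],[[-38,3,0],0],[[-38,3,0],0],[[-38,3,0],0],[[-38,3,0],0],[[-38,3,0],0],[[-38,3,0],0],[[-38,3,0],0],[[-38,3,0],0],[[-38,3,0],0],[[-19,1.5,0],0],[[0,0,0],0],[[0,0,0],0]]'; python3 go.py w 533 -328 36 95
```

```text
t: 70.35
position: [0.5338, -0.3262, 0.1873]
tcp_rot: [-0.001, 0.675, 0.738, 0.0]
force: [0.6, 0.4, -1.1]
finger_gap: 0.0498
grasp_force: 40.0
t 70.3 now [ 533.8 -326.2  187.3] th 95.1 bay [  35.4 -441.9] gap 49.8 F [ 0.6  0.4 -1.1] q [ 0.9   0.51 -0.55  1.63  0.29  1.08  0.36]
turn rad 0.001  shift mm -1.7 -0.9 151.3
```

```bash
python3 -m inch '[[[-1,0,40],0],[[0,0,40],0],[[0,0,40],0],[[0,0,20],0],[[0,0,8],0],[[0,0,2.5],0],[[0,0,0],0],[[0,0,0],0]]';python3 -m inch '[[[0,0,1],0],[[0,0,0],0],[[0,0,0],0],[[0,0,0],0]]' 0.68 30; python3 -m inch '[[[0,0,-15],0],[[0,0,-40],0],[[0,0,-45],0],[[0,0,-50],0],[[0,0,0],0]]' 0.6;python3 ch.py; python3 go.py b 195 -12 196 95
```

```text
t: 71.35
position: [0.5341, -0.3291, 0.038]
tcp_rot: [0.001, 0.676, 0.737, 0.0]
force: [1.1, 0.6, -1.2]
finger_gap: 0.0496
grasp_force: 40.0
t: 71.85
position: [0.5337, -0.3289, 0.0361]
tcp_rot: [-0.0, 0.676, 0.737, -0.0]
force: [-0.9, -0.0, -0.4]
finger_gap: 0.0639
grasp_force: 0.0
t: 72.47
position: [0.5355, -0.3294, 0.1911]
tcp_rot: [0.003, 0.676, 0.737, 0.0]
force: [-0.4, 0.0, -1.0]
finger_gap: 0.0563
grasp_force: 0.0
873 [316. 187.] z 0.045 c [ 534.8 -329.5] [49.  28.3] axis 5.2 theta 95.2
1062 [309. 243.] z 0.045 c [ 533.8 -392.1] [49.7 28.1] axis 4.9 theta 94.9
t 72.5 now [ 534.5 -329.2  188.6] th 95.0 bay [  35.8 -445. ] gap 56.3 F [-0.1  0.5 -0.4] q [ 0.91  0.51 -0.55  1.63  0.3   1.08  0.36]
turn rad -0.0  shift mm 433.0 159.2 -7.4
```

Both chocks are upright in the tray. Now shut the hood.

```bash
python3 -m inch '[[[36,13.3,0],0],[[36,13.3,0],0],[[36,13.3,0],0],[[36,13.3,0],0],[[36,13.3,0],0],[[36,13.3,0],0],[[36,13.3,0],0],[[36,13.3,0],0],[[36,13.3,0],0],[[36,13.3,0],0],[[36,13.3,0],0],[[37,13.3,0],0],[[0,0,30],0],[[0,0,30],0],[[0,0,20],0],[[0,0,0],0],[[0,0,0],0]]' 0.6; python3 go.py b 195 -12 97 95
```

```text
t: 74.65
position: [0.6556, 0.1165, 0.1071]
tcp_rot: [0.0, 0.676, 0.737, 0.0]
force: [-0.6, -0.2, 0.3]
finger_gap: 0.0564
grasp_force: 0.0
t 74.7 now [655.6 116.5 107.1] th 95.0 bay [195.3 -11.5] gap 56.4 F [-0.6 -0.2  0.3] q [ 0.18  0.68 -0.59  1.58  0.43  1.01 -0.45]
turn rad -0.0  shift mm -0.5 -0.3 10.1
```

```bash
python3 -m inch '[[[0,0,10],0],[[0,0,0],0]]'; python3 -m inch '[[[0,0,0],0],[[0,0,0],0],[[0,0,0],0],[[0,0,0],0],[[0,0,0],0],[[0,0,0],0],[[0,0,0],0]]' 0 25; python3 -m inch '[[[0,-5,0],0],[[0,-12,0],0],[[0,-20,0],0],[[0,-20,0],0],[[0,-20,0],0],[[0,-20,0],0],[[0,-20,0],0],[[0,-20,0],0],[[0,-20,0],0],[[0,-18,0],0],[[0,-10,0],0],[[0,-6,0],0],[[0,-2,0],0],[[0,0,0],0],[[0,0,0],0]]';  python3 go.py b 0 -12 97 95
```

```text
t: 74.9
position: [0.6549, 0.1162, 0.0957]
tcp_rot: [-0.0, 0.676, 0.737, -0.0]
force: [0.2, 0.1, -0.3]
finger_gap: 0.0564
grasp_force: 0.0
t: 75.78
position: [0.6551, 0.1164, 0.0962]
tcp_rot: [-0.0, 0.676, 0.737, -0.0]
force: [-0.2, -0.4, 0.3]
finger_gap: 0.012
grasp_force: 25.0
t: 77.65
position: [0.4623, 0.0999, 0.0961]
tcp_rot: [-0.0, 0.676, 0.737, -0.0]
force: [-2.2, 4.9, 0.2]
finger_gap: 0.0114
grasp_force: 25.0
t 77.7 now [462.3  99.9  96.1] th 95.0 bay [  1.4 -11.2] gap 11.4 F [-2.2  4.9  0.2] q [ 0.29  0.4  -0.66  2.07  0.35  0.77 -0.51]
turn rad -0.0  shift mm -0.8 -1.4 -0.9
```

```bash
python3 -m inch '[[[0,-2,0],0],[[0,-1,0],0],[[0,-0.5,0],0],[[0,0,0],0],[[0,0,0],0]]'; python3 go.py b 0 -12 97 95; python3 -m inch '[[[0,1.5,0],0],[[0,0,0],0],[[0,0,0],0],[[0,0,0],0],[[0,0,-20],0],[[0,0,-40],0],[[0,0,-40],0],[[0,0,-40],0],[[0,0,0],0],[[0,0,0],0]]' 0.6
python3 - <<'E'
from h import *; from go import rot
for n in('wrist','top'):
    im,d,P=snap(n,'end_%s.png'%n); X=cloud(P,d); b=((X[...,:2]*1000-np.array([460,111]))@rot(5))
    m=(d>0)&(X[...,2]>.096)&(X[...,2]<.107)&(abs(b[...,0])<40)&(abs(b[...,1])<60); print(n,m.sum(),np.median(b[m],0).round(1))
    c=im[100:280,180:500]; 
    if n=='top': cv2.imwrite('pics/endc.png',cv2.resize(c,None,fx=2.5,fy=2.5)[:,:,::-1])
E
```

```text
t: 78.28
position: [0.4609, 0.0998, 0.0962]
tcp_rot: [0.001, 0.676, 0.737, 0.002]
force: [17.4, 7.0, -21.9]
finger_gap: 0.0117
grasp_force: 25.0
t 78.3 now [460.9  99.8  96.2] th 95.0 bay [ -0.  -11.2] gap 11.7 F [ 17.4   7.  -21.9] q [ 0.29  0.4  -0.66  2.08  0.35  0.77 -0.51]
turn rad -0.0  shift mm -0.8 0.0 -0.8
t: 79.53
position: [0.4606, 0.0992, 0.2356]
tcp_rot: [-0.0, 0.676, 0.737, -0.0]
force: [0.2, -0.6, -1.0]
finger_gap: 0.0565
grasp_force: 0.0
t 79.5 now [460.6  99.2 235.6] th 95.0 bay [ -0.5 -11.8] gap 56.5 F [ 0.2 -0.6 -1. ] q [ 0.41  0.19 -0.76  1.95  0.15  1.06 -0.33]
wrist 746 [  0.1 -11.3]
top 0 [nan nan]
  return _methods._mean(a, axis=axis, dtype=dtype,
  ret = um.true_divide(
```

View pics/endc.png

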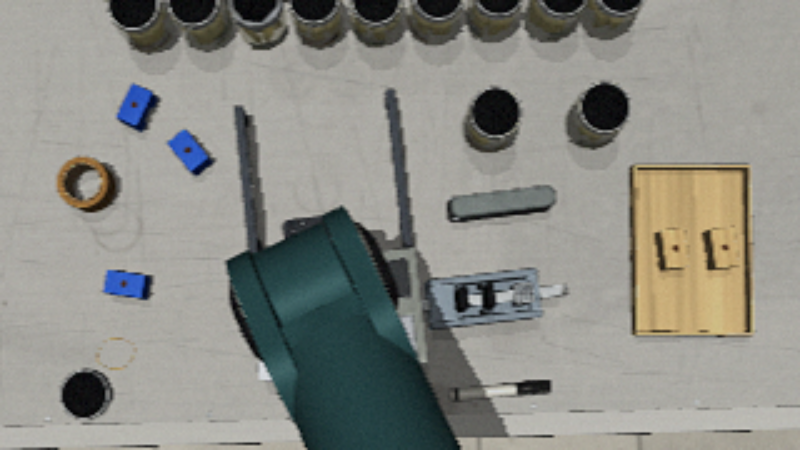

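The final view shows both chocks in the tray at (672,248) and (720,248), the hood shut at bay x = 0.1 mm, and the bystanders and blue blocks where they were. Handing in.

```bash
python3 -c "
from rig import manip
print(manip.finish_job())"
```

```text
the job is handed in; nothing more can be done
None
```

I handed the job in with both chocks (only two were there) clamped, kept under the shut hood for over three seconds, released and standing in the tray, the hood fully shut again, and the bystanders where they were.

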